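Fit the blow-off tube to the air coupling and open the valve

TASK

Take the steel blow-off tube with the tapered nozzle out of the wooden rack and push it, nozzle up, into the push-in coupling of the air outlet until it snaps past the grip and stays held, pushing no harder than about 2.5 kg and leaving the cup, the glue and the other two sticks of the rack where they are. Only when the tube is held, swing the valve lever of the outlet all the way over, and leave both alone.

Things in the scene. Friction and masses are not known exactly. Their poses are not given: they have to be found in the camera images.
- tube: blow-off tube: loose straight steel tube 16 mm wide, 135 mm long, about 0.12 kg, upright in one of the rack's three holes (which one varies); the only stick there with a tapered point. Origin at the centre of its foot (lower end), z up along it; it is round, so its yaw means nothing. Its plain stem, 26-110 mm above the foot, is the place to grip (about 88 mm up clears rack and coupling).
- tube_foot (a point): centre of the tube's foot, same as the tube's origin. From the foot up: 0-8 mm a lead-in cone 6 to 16 mm wide, 8-12 mm a band of 16 mm, 12-23 mm a groove of 10 mm, 23-26 mm a cone back to 16 mm, 26-110 mm plain stem of 16 mm, 110-135 mm the nozzle tapering to 7 mm.
- outlet: the air outlet: a grey foot plate 100 mm (its x) by 210 mm (its y) by 12 mm, fixed to the table; origin at the centre of its underside, z up. On it stand the coupling (centred at x 0, y -60 mm; 40 mm wide, mouth 70 mm above the table) and the valve (block 70 by 50 mm at x 0, y +60 mm, up to 47 mm above the table).
- mouth (a point): centre of the coupling's open mouth, 70 mm above the table. Bore 18.8 mm, straight down. Four sprung balls inside grip the tube's groove; how deep they sit (14 to 32 mm) differs each time and cannot be seen. Push: 4 to 10 N as the tube's band wedges them apart, then almost none, then rising to 11 to 15 N on the valve's spring, when they drop into the groove and hold (foot 29 to 47 mm below the mouth); 5 mm deeper the valve bends.
- poppet (a joint): the sprung check-valve disc at the bottom of the bore, pressed down by the tube's foot; m, 0 = not pressed. Its spring takes 2 N at first touch and 3 N more per mm. A tube that the balls hold keeps it at about 0.003; the tube counts as held while it reads over 0.002. Over 0.008 (26 N) bends the valve.
- valve (a joint): angle of the outlet's toggle valve lever, rad: 0 to 0.15 at the start (leaning to the outlet's -x), 1.0 = all the way over to the outlet's +x. Its hinge lies along the outlet's y at x 0, y +60 mm, 34 mm above the table; it stays where it is left and takes under 2 N at its tip.
- valve_tip (a point): centre of the 26 mm black ball on the end of the valve lever, 80 mm from its hinge; about 104 mm above the table at the start and at the end, 114 mm in mid-swing.
- rack: wooden block 60 mm (its x) by 190 mm (its y) by 45 mm high, fixed; origin at the centre of its underside. Three holes 18 mm wide and 35 mm deep at y -68, 0 and +68 mm hold the tube and the two other sticks.
- dowel: a plain steel rod 16 mm in diameter, 105 mm long, flat top, upright in the rack; origin at its foot. Leave it.
- sculptool: a steel modelling tool 120 mm long with a 24 mm round head, upright in the rack; origin at its foot. Leave it.
- cup: a tall white paper cup, 84 mm wide, 150 mm high, upright on the table; origin at the centre of its underside. Leave it.
- glue: a white glue tube with blue cap, 75 by 32 by 22 mm plus a 30 mm cap, lying on the table; origin at its underside. Leave it.
There are look-alikes about, which are no part of the job. What is shaped like the tube but orange is not meant.

How it is judged:
By the outcome, as a careful person would: the job done as asked, in the order asked, and still so for the second after the job is handed in, with the robot touching nothing.
It also fails if it takes over 72 s, if anything falls off the work surface, if the arm or the gripper's body presses on something with over 40 N, if the wrist force passes 120 N, or if a joint passes its speed limit or range.

ROBOT

A 7-joint arm with a two-finger parallel gripper is mounted at the origin on the work surface. World frame = base frame: x ahead of the robot, y to its left, z up, the work surface at z = 0. Lengths are in m, angles in degrees, forces in N, time in s.
With the tool pointing down it reaches from about 0.425 to 0.95 m from the base axis. Payload 16.7 kg.
Tool frame: the origin (TCP) lies at the very end of the fingers, on their centre line; the grasp point (between the pads) lies 19 mm behind it; z points along the fingers, y is the line along which they close (so a half turn about z gives the same grasp; the last joint's range is limited). The gripper opens to 94 mm and grips with 3 to 60 N. Pads are 16 mm wide; open, the fingers measure 119 mm over their backs; the gripper's body (75 mm by 177 mm) begins 78 mm behind the grasp point.
Start: joints at [-74.227, 24.414, 4.234, 92.017, -1.954, 63.644, -3.845], TCP at [0.278, 0.615, 0.185] pointing down, gripper open.
Joint ranges: [-163.25, 163.25], [-28.42, 122.38], [-70.27, 78.77], [12.13, 141.07], [-58.53, 238.53], [9.26, 117.41], [-156.51, 156.51]. Speed limits (degrees/s): [108.29, 108.29, 136.94, 136.94, 172.46, 172.46, 172.46].

INTERFACE

Orientations are given as a 3x3 rotation matrix whose columns are the frame's x, y, z axes.
In Python, from plant import env gives the robot as it stands. Calls block until the motion is done:
- env.move_ptp(position, orientation): joint-space move of the TCP to a pose.
- env.servo_line(position, ori=None, v=0.15, max_force=None): straight line of the TCP; ori=None keeps the orientation; v is the mean speed in m/s. With max_force (N) it stops when the force on the tool has changed by that much, and returns True; else False.
- env.move_j(angles): joint-space move.
- env.grip(opening, strength=None): finger opening in m; strength is the grip in N (None keeps the last); returns when the fingers have stopped.
- env.wait(seconds).
- env.inverse_kinematics(position, orientation): joint angles nearest the present ones, or None.
- env.capture(name): name is "scene" or "top" or "wrist"; returns a dict with "image" (384x512x3 uint8, red, green, blue), "fovy" (degrees; the focal length in pixels is half the picture's height over the tangent of half this angle, whatever the lens; pixels are square), "cx", "cy" (the principal point, pixels), "origin" and "attitude" of the camera in the world; the wrist camera has in their place "mount" (4x4, takes a point from camera to tool coordinates, whose origin is the TCP and whose axes are the flange's). Camera axes: x right, y down, z forward; pixel columns grow to the right and rows downward; lengths in m; the calibration is good to about 2 mm. A picture is of the moment at which its call begins: read the wrist's pose just before it. There is no depth.
A pose or a line that the arm cannot do raises env.Unreachable and nothing moves.
- env.close_job(): hands the job in; it is judged then, once.
Readings, each from a call of its own:
- env.current_clock(): time.
- env.current_qpos(): joint angles.
- env.current_qvel(): joint speeds.
- env.current_joint_efforts(): joint torques, N m.
- env.current_ee_pos(): TCP position.
- env.current_ee_rot(): TCP orientation.
- env.current_wrist_force(): force on the tool from outside, world axes, zero at the start.
- env.current_ft_torque(): the same for the moment, N m.
- env.current_width(): finger opening in m.
- env.current_grasp_force(): force on a finger pad.
Only numpy, scipy, OpenCV 4.12 (cv2) and the standard library are available. Lean on these libraries where they do the work, as an engineer would, in place of code of your own. Each camera call takes 0.05 s, during which the arm holds its last target. There are 200 camera calls.

## Working session

There is one attempt and no reset: what is moved stays moved. The work goes in short steps, each a Python script; the robot and the scene stay as the last script left them, time stands still between calls to the robot, and variables do not carry over. Pictures are saved under pics/ and viewed, at most 10 in all, crops included, and the job is handed in when it is done.

```bash
ls; mkdir -p pics
cat > h.py <<'E'
import numpy as np, cv2
from plant import env
def cap(n,f=None):
    p=np.array(env.current_ee_pos());R=np.array(env.current_ee_rot())
    c=env.capture(n)
    if 'mount' in c:
        T=np.eye(4);T[:3,:3]=R;T[:3,3]=p;T=T@np.array(c['mount']);c['origin']=T[:3,3];c['attitude']=T[:3,:3]
    c['origin']=np.array(c['origin']);c['attitude']=np.array(c['attitude']).reshape(3,3)
    c['f']=c['image'].shape[0]/2/np.tan(np.radians(c['fovy'])/2)
    if f: cv2.imwrite('pics/'+f,c['image'][:,:,::-1])
    return c
def ray(c,u,v):
    d=c['attitude']@np.array([(u-c['cx'])/c['f'],(v-c['cy'])/c['f'],1]);return c['origin'],d/np.linalg.norm(d)
def plane(c,u,v,z):
    o,d=ray(c,u,v);return o+d*(z-o[2])/d[2]
def tri(*a):
    A=np.zeros((3,3));b=np.zeros(3);rs=[ray(*x) for x in a]
    for o,d in rs:
        P=np.eye(3)-np.outer(d,d);A+=P;b+=P@o
    x=np.linalg.solve(A,b);return x,[np.linalg.norm((np.eye(3)-np.outer(d,d))@(x-o)) for o,d in rs]
def proj(c,X):
    q=c['attitude'].T@(np.array(X)-c['origin']);return np.array([c['cx']+c['f']*q[0]/q[2],c['cy']+c['f']*q[1]/q[2]])
E
python3 - <<'E'
from h import *
a=cap('scene');b=cap('top');w=cap('wrist')
for c in(a,b,w):print(c['origin'].round(3),c['attitude'].round(3).tolist(),c['f'],c['cx'],c['cy'])
print({k:v for k,v in a.items() if k not in('image','origin','attitude')})
im=np.hstack([a['image'],b['image']])
cv2.imwrite('pics/s.png',cv2.resize(a['image'][:,:,::-1],(800,600)))
cv2.imwrite('pics/t.png',cv2.resize(b['image'][:,:,::-1],(800,600)))
print(env.current_clock(),env.current_width(),np.array(env.current_ee_rot()).round(3).tolist())
E
```

```text
pics
[1.24  0.085 0.731] [[-0.197, 0.646, -0.737], [0.98, 0.147, -0.134], [0.022, -0.749, -0.662]] 480.51454474767223 252.58213512328467 187.88575468596935
[ 0.459 -0.058  0.988] [[-0.001, -0.997, 0.071], [-1.0, 0.001, -0.004], [0.004, -0.071, -0.997]] 425.84405384401623 254.88216732830656 191.47106857886976
[0.213 0.644 0.384] [[0.412, 0.884, 0.221], [0.911, -0.4, -0.1], [-0.0, 0.242, -0.97]] 332.51598584512953 244.4431938363271 189.6264868552702
{'fovy': 43.560499975146755, 'cx': 252.58213512328467, 'cy': 187.88575468596935, 'f': np.float64(480.51454474767223)}
0.15 0.09412619646322085 [[-0.911, 0.412, -0.0], [0.412, 0.911, -0.001], [-0.0, -0.001, -1.0]]
```

View pics/s.png

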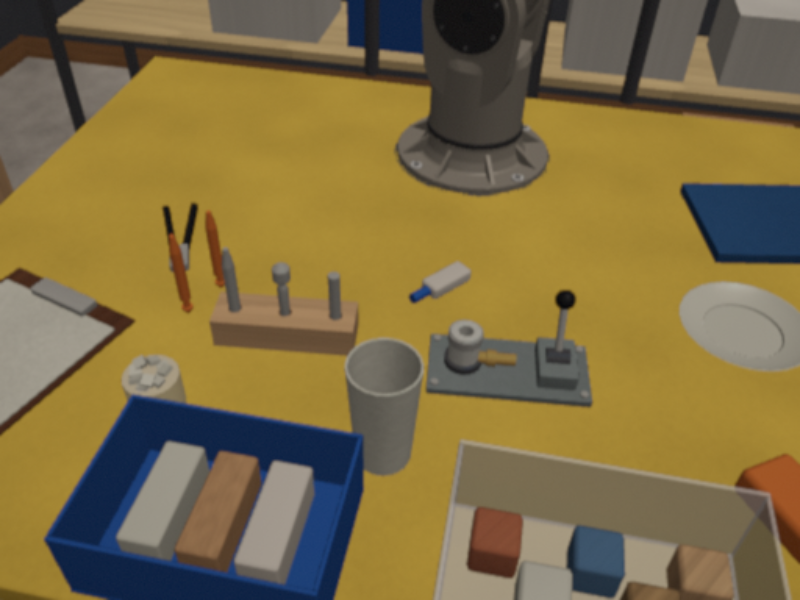

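View pics/t.png

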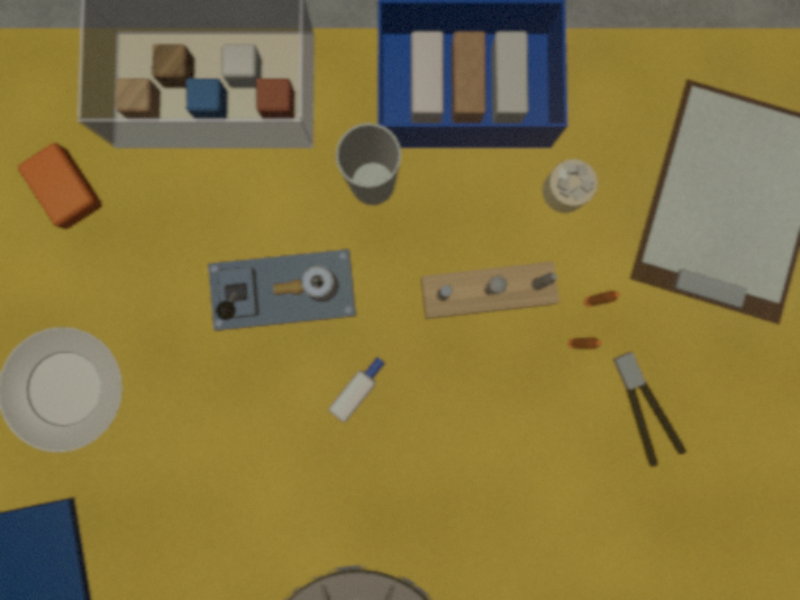

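The scene view shows the rack holding three grey sticks. The candidates for the tube, in 800 px scene pixels, are:
- **Grey pointed stick, (230,280), top (543,281):** tapered and steel, so it fits the description.
- **Round-headed stick, (282,290):** this is the sculptool.
- **Flat rod, (334,295):** this is the dowel.
- **Two orange pointed sticks, (180,272) and (215,248):** wrong colour and not in the rack.

The coupling is at top (318,282), the lever ball at (227,310), and the cup at (368,160).

Run:
```python
from h import *
k=512/800
a=cap('scene');b=cap('top')
P=lambda c,u,v:(c,(u+.5)*k-.5,(v+.5)*k-.5)
for n,s,t in [('tip',(227,251),(551,279)),('dowel top',(334,275),(446,292)),('mouth',(465,330),(318,281)),('ball',(566,299),(226,310))]:
    x,r=tri(P(a,*s),P(b,*t));print(n,x.round(4),np.round(r,4))
for n,q,z in [('rackcorners',[(423,277),(556,262),(559,303),(427,318)],.045),('outlet',[(208,263),(350,250),(355,315),(214,330)],.012)]:
    X=np.array([plane(*P(b,*p),z) for p in q]);print(n,X.round(4).tolist(),X.mean(0).round(4))
i=b['image'][:,:,::-1];crop=a['image'][140:240,100:240,::-1]
cv2.imwrite('pics/crop.png',cv2.resize(crop,(784,560),interpolation=cv2.INTER_CUBIC))
```

```text
tip [ 0.5457 -0.258   0.1376] [0.0008 0.0008]
dowel top [ 0.5309 -0.124   0.1111] [0.0001 0.0001]
mouth [0.5499 0.0507 0.0683] [0.0005 0.0005]
ball [0.5075 0.1686 0.1072] [0.0014 0.0014]
rackcorners [[0.5579, -0.0965, 0.045], [0.5793, -0.2864, 0.045], [0.5206, -0.2896, 0.045], [0.4994, -0.1019, 0.045]] [ 0.5393 -0.1936  0.045 ]
outlet [[0.5823, 0.2191, 0.012], [0.6015, 0.0099, 0.012], [0.5053, 0.0022, 0.012], [0.4835, 0.2085, 0.012]] [0.5432 0.1099 0.012 ]
```

View pics/crop.png

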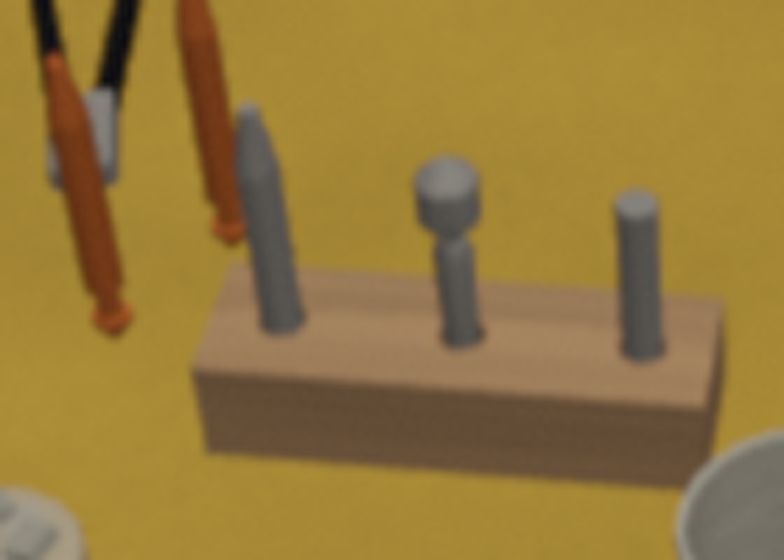

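The crop confirms it: the left grey stick at crop (265,220) is the only steel one with a tapered point, and the orange ones stand outside the rack. Next I'll take wrist views of the outlet and the rack.

```bash
cat >> h.py <<'E'
def ori(deg):
    s,c=np.sin(np.radians(deg)),np.cos(np.radians(deg))
    return np.array([[-s,c,0],[c,s,0],[0,0,-1.]])
E
python3 - <<'E'
from h import *
import pickle
V=[]
for i,p in enumerate([(.50,.06,.26),(.60,.02,.26),(.59,-.25,.26),(.49,-.22,.26)]):
    env.move_ptp(np.array(p),ori(6)); env.wait(.2)
    c=cap('wrist');V.append(c);print(env.current_clock(),c['origin'].round(3))
pickle.dump(V,open('V.pkl','wb'))
im=np.vstack([np.hstack([V[0]['image'],V[1]['image']]),np.hstack([V[2]['image'],V[3]['image']])])[:,:,::-1]
cv2.imwrite('pics/w.png',cv2.resize(im,(800,600),interpolation=cv2.INTER_AREA))
E
```

```text
2.6583 [0.491 0.131 0.459]
3.4167 [0.591 0.091 0.46 ]
4.7167 [ 0.582 -0.178  0.46 ]
5.4667 [ 0.482 -0.15   0.459]
```

View pics/w.png

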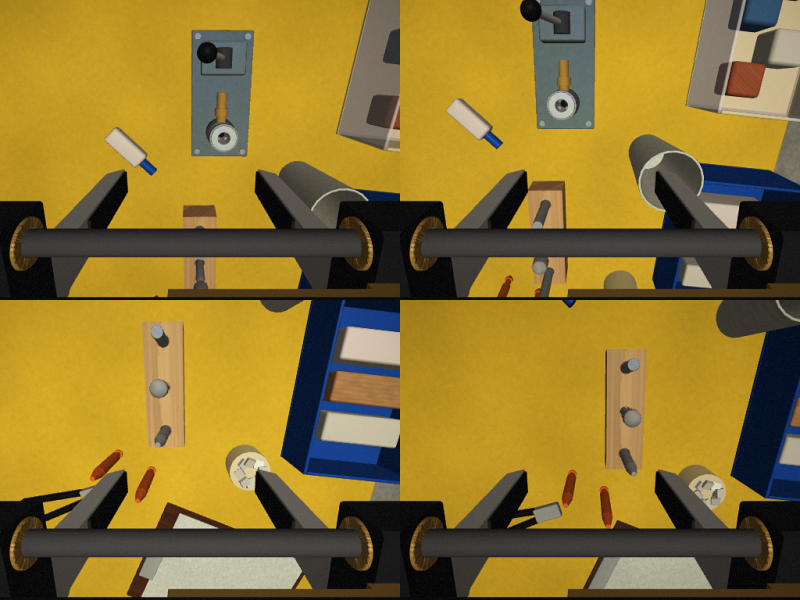

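The top row (V0, V1) shows the outlet, with the mouth at (223,137) and (563,104). The bottom row (V2, V3) shows the tube at (163,435) and (628,462). I'll segment these and check them on enlarged crops.

Run:
```python
from h import *
import pickle
V=pickle.load(open('V.pkl','rb'))
out=[]
for c,(u,v) in zip(V,[(286,175),(208,133),(208,173),(292,207)]):
    u0,v0=u-30,v-30;cr=c['image'][v0:v0+60,u0:u0+60,::-1]
    hsv=cv2.cvtColor(cr,cv2.COLOR_BGR2HSV)
    big=cv2.resize(cr,(400,300) if 0 else (300,300),interpolation=cv2.INTER_CUBIC)
    for t in range(0,60,10): cv2.putText(big,str(u0+t),(t*5,8),0,.3,(0,0,255),1);cv2.putText(big,str(v0+t),(0,t*5+4),0,.3,(255,0,0),1)
    out.append(big)
    g=(hsv[...,1]<60)&(hsv[...,2]>60)
    n,L,S,C=cv2.connectedComponentsWithStats(g.astype(np.uint8))
    print([(S[i].tolist(),(C[i]+[u0,v0]).round(1).tolist()) for i in range(1,n) if S[i][4]>25])
cv2.imwrite('pics/c4.png',np.vstack([np.hstack(out[:2]),np.hstack(out[2:])]))
```

```text
[([0, 0, 60, 55, 2911], [286.4, 173.8])]
[([0, 0, 60, 60, 3214], [206.7, 134.2])]
[([20, 18, 21, 28, 339], [207.5, 174.2])]
[([21, 13, 20, 36, 321], [294.0, 207.9])]
```

View pics/c4.png

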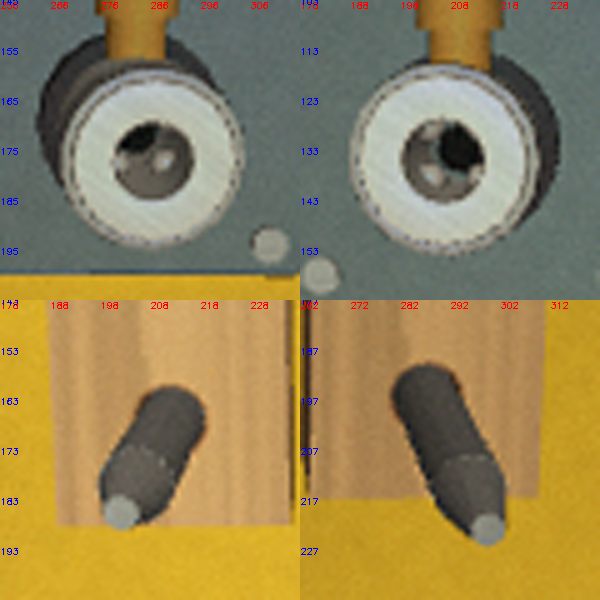

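The crops show the mouth rings at about (286.6,176.4) in V0 and (206.8,134.8) in V1. The tube tips are at (202.2,185.4) in V2 and (299.4,222.8) in V3, and the stem meets the rack top near (212,167) and (287,196.6). I'll refine these with masks.

Run:
```python
from h import *
import pickle
V=pickle.load(open('V.pkl','rb'))
def blob(c,u,v,r,thr,up=5):
    u0,v0=u-r,v-r
    g=cv2.resize(cv2.cvtColor(c['image'][v0:v0+2*r,u0:u0+2*r],cv2.COLOR_RGB2HSV),None,fx=up,fy=up,interpolation=cv2.INTER_CUBIC)
    m=((g[...,2]>thr)&(g[...,1]<50)).astype(np.uint8)
    cs,_=cv2.findContours(m,cv2.RETR_EXTERNAL,cv2.CHAIN_APPROX_NONE)
    q=[k for k in cs if len(k)>20];k=min(q,key=lambda k:np.linalg.norm(k.mean((0,1))-r*up))
    e=cv2.fitEllipse(cv2.convexHull(k));x=(np.array(e[0])+.5)/up-.5+[u0,v0]
    print(x.round(2),np.round(np.array(e[1])/up,1));return (c,*x)
m=[blob(V[0],287,176,26,170),blob(V[1],207,135,26,170)]
t=[blob(V[2],202,185,6,125),blob(V[3],299,222,6,125)]
M,r=tri(*m);print('mouth',M.round(4),np.round(r,4),'at z.07:',[plane(*x,.07).round(4) for x in m])
T,r=tri(*t);print('tip',T.round(4),np.round(r,4),'at .145',[plane(*x,.145).round(4) for x in t])
# stem/rack junction
b=[(V[2],211.6,166.6),(V[3],286.6,196.2)]
print('stem at rack',tri(*b)[0].round(4),[plane(*x,.045).round(4) for x in b])
# ball
for i,(u,v) in enumerate([(265,66),(167,13)]):
    im=V[i]['image'];g=(im.max(2)<45).astype(np.uint8)
    n,L,S,C=cv2.connectedComponentsWithStats(g);l=[j for j in range(1,n) if np.hypot(*(C[j]-[u,v]))<14 and S[j][4]>100]
    print('ball',[(S[j].tolist(),C[j].round(1).tolist(),plane(V[i],*C[j],.104).round(4)) for j in l])
```

```text
[286.4 176.7] [31.1 31.9]
[205.97 134.69] [32.8 33.6]
[201.7  184.96] [6.4 6.8]
[299.17 222.46] [5.7 6.3]
mouth [0.5498 0.0556 0.0698] [0.0001 0.0001] at z.07: [array([0.5499, 0.0557, 0.07  ]), array([0.5498, 0.0555, 0.07  ])]
tip [ 0.5485 -0.2557  0.1445] [0. 0.] at .145 [array([ 0.5486, -0.2555,  0.145 ]), array([ 0.5484, -0.2555,  0.145 ])]
stem at rack [ 0.5484 -0.2555  0.0435] [array([ 0.5486, -0.255 ,  0.045 ]), array([ 0.5481, -0.2554,  0.045 ])]
ball [([252, 54, 31, 42, 595], [265.1, 67.5], array([0.5081, 0.1715, 0.104 ]))]
ball [([154, 0, 27, 28, 613], [167.1, 12.8], array([0.5066, 0.1718, 0.104 ]))]
```

Tube axis is at (0.5485, -0.2556), standing upright with its tip at z 0.1445, so the foot is at about 0.010. The mouth is at (0.5498, 0.0556, 0.0698). Both agree with the text's heights, so I'll grasp it.

Run:
```python
from h import *
t=np.array([.5485,-.2556]);m=np.array([.5498,.0556]);R=ori(6)
env.move_ptp([*t,.20],R)
print('tcp',np.array(env.current_ee_pos()).round(4))
hit=env.servo_line([*t,.079],v=.12,max_force=8);print('hit',hit)
if not hit:
    f0=np.array(env.current_wrist_force())
    env.grip(.005,50);env.wait(.2)
    print('w',env.current_width(),'g',env.current_grasp_force(),'f',f0.round(1),np.array(env.current_wrist_force()).round(1))
    hit=env.servo_line([*t,.160],v=.10,max_force=10);env.wait(.3)
    print('hit',hit,'w',env.current_width(),np.array(env.current_wrist_force()).round(2),np.array(env.current_ee_pos()).round(4))
    env.servo_line([*m,.165],v=.15);env.wait(.3)
    print(np.array(env.current_wrist_force()).round(2),np.array(env.current_ee_pos()).round(4),env.current_clock())
    a=cap('scene');b=cap('top')
    # expected: foot at z .165+.019-.088=.096
    print(proj(a,[*m,.096]),proj(a,[*m,.07]))
    u,v=proj(a,[*m,.096]).astype(int)
    A=cv2.resize(a['image'][v-75:v+45,u-50:u+50,::-1],(500,600),interpolation=cv2.INTER_CUBIC)
    print('crop origin',u-50,v-75)
    cv2.imwrite('pics/h.png',A)
```

```text
tcp [ 0.548  -0.2565  0.1988]
hit False
w 0.015058057533317142 g 49.98864538036287 f [-0.2  0.  -0.5] [ 0.2  0.8 -1.4]
hit False w 0.014961671761289222 [ 0.57 -0.26 -0.38] [ 0.5483 -0.2556  0.1597]
[-0.03 -0.33 -0.71] [0.5498 0.0554 0.165 ] 12.2583
[300.8852562  201.15549189] [299.7204177  210.76073883]
crop origin 250 126
```

View pics/h.png

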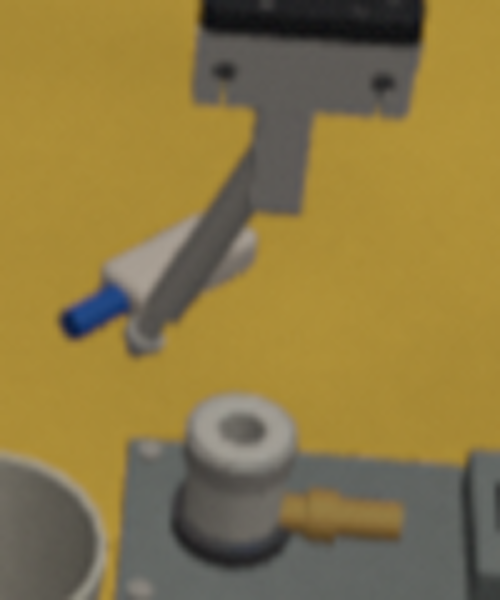

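The tube has swung about 35° in the grip, with its foot towards -y. My transit was too low: the foot passed at z 0.09, below the tops of the other sticks. I'll check the rack and measure the tilt.

Run:
```python
from h import *
k=512/800
a=cap('scene');b=cap('top')
A=cv2.resize(a['image'][140:240,100:240,::-1],(560,400),interpolation=cv2.INTER_CUBIC)
u,v=proj(b,[.54,-.15,.05]).astype(int)
print('top crop',u-95,v-30)
B=cv2.resize(b['image'][v-30:v+20,u-60:u+80,::-1],(560,200),interpolation=cv2.INTER_CUBIC)
cv2.imwrite('pics/r.png',np.vstack([A,B]))
# tube axis in the scene: foot ~ (250+143/5,126+345/5), tube passes grasp point
g=np.array([.5498,.0554,.184])
o,d=ray(a,250+143/5,126+340/5)
n=ori(6)[:,1]  # tube lies in plane through grasp normal to closing axis
s=n@(g-o)/(n@d);F=o+s*d;print('foot',F.round(4),np.linalg.norm(F-g), 'tilt',np.degrees(np.arctan2((F-g)@ori(6)[:,0],(g-F)[2])))
```

```text
top crop 199 154
foot [0.5544 0.0117 0.11  ] 0.08606148870521932 tilt -30.720202624565232
```

View pics/r.png

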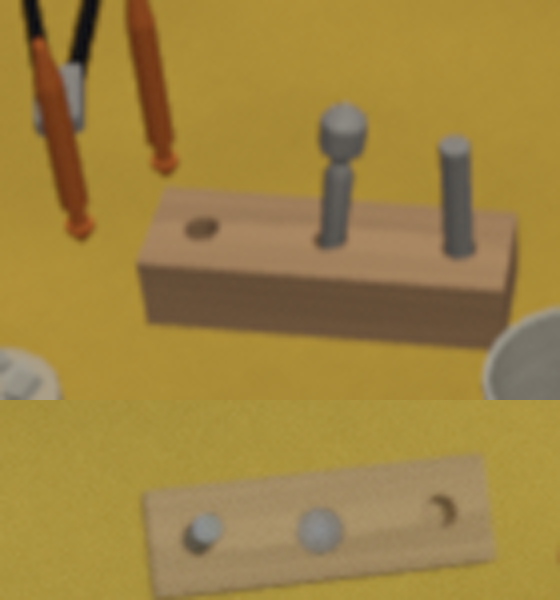

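The dowel and sculptool are still seated in their holes, with only a slight lean within the hole play. The tube is tilted about 31° about the closing axis. I'll tilt the gripper to stand the tube upright and check it.

```bash
cat >> h.py <<'E'
from scipy.spatial.transform import Rotation as Ro
def tilt(deg): return Ro.from_rotvec(np.radians(deg)*ori(6)[:,1]).as_matrix()@ori(6)
def tcp(g,R): return np.array(g)+.019*R[:,2]
E
python3 - <<'E'
from h import *
m=[.5498,.0556];R=tilt(30.7);g=[*m,.21]
env.servo_line([*m,.20],v=.1)
for z in(.21,.12): print(env.inverse_kinematics(tcp([*m,z],R),R) is not None)
env.move_ptp(tcp(g,R),R);env.wait(.3)
Rn=np.array(env.current_ee_rot());gp=np.array(env.current_ee_pos())-.019*Rn[:,2]
print(gp.round(4),env.current_width(),np.array(env.current_wrist_force()).round(2),env.current_clock())
a=cap('scene');b=cap('top')
for z in(.122,.257,.07):print(z,proj(a,[*m,z]).round(1),proj(b,[*m,z]).round(1))
u,v=proj(a,[*m,.122]).astype(int);print(u-50,v-75)
A=cv2.resize(a['image'][v-75:v+45,u-50:u+50,::-1],(500,600),interpolation=cv2.INTER_CUBIC)
cv2.imwrite('pics/h2.png',A)
E
```

```text
True
True
[0.5497 0.0566 0.2102] 0.01427338726424903 [ 0.07 -0.72 -0.38] 14.0667
0.122 [302.1 191.2] [197.6 177.1]
0.257 [309.2 132.8] [187.4 168.9]
0.07 [299.7 210.8] [200.8 179.6]
252 116
```

View pics/h2.png

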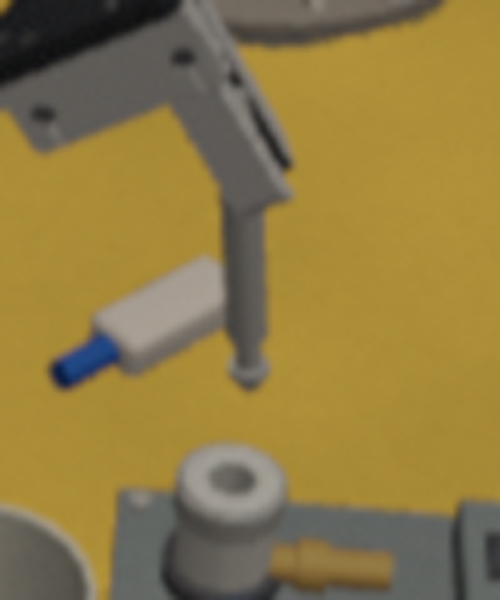

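Run:
```python
from h import *
import numpy as np
a=cap('scene')
im=a['image'].astype(int);hsv=cv2.cvtColor(a['image'],cv2.COLOR_RGB2HSV)
p=[.5498,.0556,.21];n=ori(6)[:,1];e=ori(6)[:,0]
def inpl(u,v):
    o,d=ray(a,u,v);X=o+d*(n@(np.array(p)-o))/(n@d);return X
pts=[]
for v in range(161,184,2):
    row=hsv[v,285:320];g=np.where((row[:,1]<90))[0]+285
    # contiguous run through ~301
    run=[u for u in g if 294<=u<=308];X=inpl(np.mean(run),v);pts.append(X);print(v,run[0],run[-1],X.round(4))
pts=np.array(pts);k=np.polyfit(pts[:,2],(pts-p)@e,1)
print('lean deg',np.degrees(np.arctan(k[0])),'offset along e at z .21',np.polyval(k,.21),'at foot .118',np.polyval(k,.118))
print('foot',inpl(301.6,193).round(4),'tcp proj',proj(a,env.current_ee_pos()))
```

```text
161 297 303 [0.5509 0.0454 0.1942]
163 297 303 [0.5508 0.0458 0.1896]
165 297 304 [0.5507 0.0471 0.1851]
167 297 304 [0.5507 0.0475 0.1805]
169 294 304 [0.5509 0.0452 0.1755]
171 294 304 [0.5509 0.0456 0.1708]
173 294 304 [0.5508 0.046  0.1661]
175 294 304 [0.5508 0.0464 0.1613]
177 294 304 [0.5507 0.0468 0.1565]
179 294 304 [0.5507 0.0472 0.1517]
181 294 304 [0.5506 0.0476 0.1468]
183 298 304 [0.5502 0.0517 0.1423]
lean deg -3.74678854035576 offset along e at z .21 -0.011534931610786467 at foot .118 -0.005510111815554322
foot [0.5499 0.0551 0.1173] tcp proj [311.30605092 162.05119344]
```

Run:
```python
from h import *
import pickle
c=pickle.load(open('V.pkl','rb'))[0];a=cap('scene')
R=np.array(c['attitude'])@np.eye(3)
p=np.array([.50,.06,.26]);Rt=ori(6)
for dz in(0,-.01,-.019,-.03):
  print('wrist finger inner/outer tips',dz,[proj(c,p+Rt@[x,y,dz]).round(0).tolist() for x in(-.008,.008) for y in(-.0595,-.047,.047,.0595)])
Rn=np.array(env.current_ee_rot());q=np.array(env.current_ee_pos());print(Rn.round(3).tolist())
for y in(.007,.02): print('scene tip corners y',y,[(dz,[((proj(a,q+Rn@[x,y,dz])-[252,116])*5).round(0).tolist() for x in(-.008,.008)]) for dz in(0,-.019)])
print([d['origin'].round(4).tolist() for d in (c,)])
```

```text
wrist finger inner/outer tips 0 [[153.0, 235.0], [173.0, 235.0], [320.0, 235.0], [339.0, 235.0], [151.0, 211.0], [171.0, 211.0], [321.0, 211.0], [341.0, 211.0]]
wrist finger inner/outer tips -0.01 [[149.0, 241.0], [169.0, 241.0], [323.0, 241.0], [344.0, 241.0], [147.0, 216.0], [168.0, 216.0], [325.0, 216.0], [346.0, 216.0]]
wrist finger inner/outer tips -0.019 [[144.0, 247.0], [166.0, 247.0], [327.0, 247.0], [348.0, 247.0], [142.0, 221.0], [164.0, 221.0], [328.0, 221.0], [350.0, 221.0]]
wrist finger inner/outer tips -0.03 [[139.0, 255.0], [161.0, 255.0], [332.0, 255.0], [354.0, 255.0], [136.0, 228.0], [160.0, 228.0], [333.0, 228.0], [357.0, 228.0]]
[[-0.09, 0.994, -0.054], [0.855, 0.105, 0.508], [0.51, 0.0, -0.86]]
scene tip corners y 0.007 [(0, [[276.0, 250.0], [317.0, 235.0]]), (-0.019, [[253.0, 212.0], [294.0, 197.0]])]
scene tip corners y 0.02 [(0, [[276.0, 272.0], [317.0, 258.0]]), (-0.019, [[252.0, 235.0], [294.0, 219.0]])]
[[0.4913, 0.1309, 0.4594]]
```

The tube crosses the fingers about 30 mm behind the nominal grasp point. The width of 14.3 mm also means it is held on the nozzle taper. I'll set the foot in the bore on the balls, release, and regrip it on the stem.

Run:
```python
from h import *
F=np.array([.5499,.0553,.117]);T=np.array(env.current_ee_pos());R=np.array(env.current_ee_rot())
Q=Ro.from_rotvec(np.radians(-7)*ori(6)[:,1]).as_matrix()
T2=F+Q@(T-F)+[0,.0003,.0];env.servo_line(T2,ori=Q@R,v=.03);env.wait(.3)
a=cap('scene');hsv=cv2.cvtColor(a['image'],cv2.COLOR_RGB2HSV)
n=ori(6)[:,1]
for v in(160,163,166):
    r=[u for u in range(292,314) if hsv[v,u,1]<90];o,d=ray(a,np.mean(r),v);print(v,r[0],r[-1],(o+d*(n@(F-o))/(n@d)).round(4))
f0=np.array(env.current_wrist_force());print(f0.round(2))
hit=env.servo_line(T2-[0,0,.062],v=.03,max_force=3)
p=np.array(env.current_ee_pos());print('hit',hit,'foot z',.117-(T2-p)[2],(np.array(env.current_wrist_force())-f0).round(2),env.current_width(),env.current_clock())
a=cap('scene','d1.png');u,v=proj(a,[.55,.0555,.1]).astype(int);print(u-50,v-75)
A=cv2.resize(a['image'][v-75:v+45,u-50:u+50,::-1],(500,600),interpolation=cv2.INTER_CUBIC);cv2.imwrite('pics/d.png',A)
```

```text
160 302 308 [0.55   0.054  0.1974]
163 301 308 [0.5501 0.0538 0.1905]
166 301 308 [0.55   0.0544 0.1836]
[-0.11  0.63 -0.23]
hit False foot z 0.05506376468712275 [ 0.5  -1.27 -0.35] 0.014332735673040152 17.3167
251 124
```

View pics/d.png

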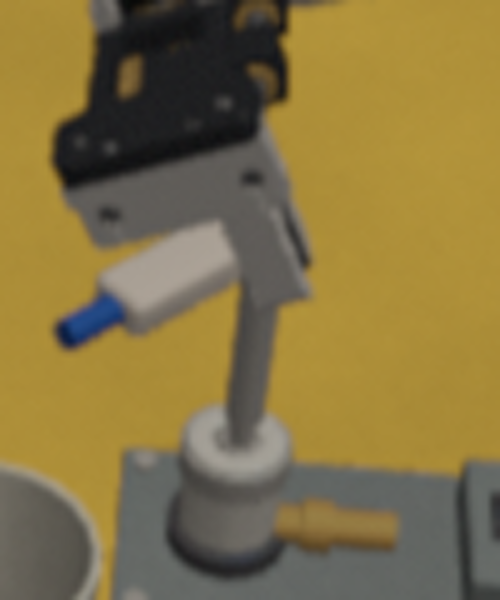

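The tube is upright with its foot about 15 mm into the mouth at crop (240,440), and no balls felt yet. I'll go on down to the balls and then regrip vertically.

Run:
```python
from h import *
m=np.array([.5498,.0556])
p0=np.array(env.current_ee_pos());f0=np.array(env.current_wrist_force())
hit=env.servo_line(p0-[0,0,.022],v=.02,max_force=2.5)
p=np.array(env.current_ee_pos());fz=.0551-(p0-p)[2]
print('hit',hit,'foot z',fz,(np.array(env.current_wrist_force())-f0).round(2),env.current_width(),p.round(4))
env.grip(.094);env.wait(.3)
R=np.array(env.current_ee_rot());
env.servo_line(p-R[:,2]*.08,v=.15)
a=cap('scene','e.png')
# stem axis in scene just above mouth and tip
n=ori(6)[:,1];P=np.array([*m,.1]);hsv=cv2.cvtColor(a['image'],cv2.COLOR_RGB2HSV)
for v in range(146,206,4):
    u0=int(round(proj(a,[*m,.1])[0]));r=[u for u in range(u0-14,u0+15) if hsv[v,u,1]<90]
    if r:
        o,d=ray(a,np.mean(r),v);print(v,r[0],r[-1],(o+d*(n@(P-o))/(n@d)).round(4))
print(env.current_clock())
```

```text
hit True foot z 0.03754373469976768 [ 1.77  0.34 -0.85] 0.014583514081919501 [0.5476 0.0749 0.1124]
150 287 288 [0.5534 0.0213 0.2168]
154 287 290 [0.5532 0.0237 0.2081]
158 287 291 [0.553  0.0252 0.1992]
162 287 293 [0.5527 0.0277 0.1902]
166 287 295 [0.5525 0.0302 0.1811]
170 287 304 [0.5518 0.0369 0.1724]
174 287 305 [0.5514 0.0407 0.1632]
178 287 305 [0.5513 0.0415 0.1535]
182 287 305 [0.5512 0.0423 0.1438]
186 298 305 [0.55   0.0533 0.1349]
190 298 304 [0.55   0.0533 0.1248]
194 297 303 [0.5501 0.0523 0.1144]
198 297 303 [0.5501 0.0532 0.1041]
202 296 302 [0.5502 0.0522 0.0934]
20.475
```

Run:
```python
from h import *
m=np.array([.5499,.0552]);R=ori(6)
p=np.array(env.current_ee_pos());env.servo_line([p[0],p[1],.25],v=.15)
env.move_ptp([*m,.25],R)
hit=env.servo_line([*m,.088],v=.12,max_force=6);print('hit',hit,np.array(env.current_ee_pos()).round(4))
env.wait(.2)
if not hit:
    env.grip(.005,55);env.wait(.2);w=env.current_width();print('w',w,env.current_grasp_force(),np.array(env.current_wrist_force()).round(2))
    if w>.0153:
        z=.088;f0=env.current_wrist_force()[2];pk=0;L=[]
        while z>.070:
            z-=.0005;env.servo_line([*m,z],v=.02);env.wait(.03)
            F=np.array(env.current_wrist_force());f=F[2]-f0;L.append((round(z*1e3,1),round(float(f),1)));pk=max(pk,f)
            if f>17 or (pk>10.5 and f<pk-4): break
        print(L,F.round(1),env.current_width())
print(env.current_clock())
```

```text
hit False [0.5503 0.0553 0.0886]
w 0.015465216476872472 54.98525468632579 [ 0.52 -0.25  2.24]
[(87.5, 0.1), (87.0, 2.5), (86.5, 3.8), (86.0, 4.3), (85.5, 5.1), (85.0, 5.9), (84.5, 6.9), (84.0, 5.7), (83.5, 1.7), (83.0, -0.6), (82.5, -3.2), (82.0, -2.1), (81.5, -5.0), (81.0, -4.6), (80.5, -3.2), (80.0, -4.4), (79.5, -4.5), (79.0, -2.7), (78.5, -4.0), (78.0, -3.1), (77.5, -1.4), (77.0, 0.2), (76.5, -1.0), (76.0, -0.9), (75.5, 1.6), (75.0, 6.1), (74.5, 9.1), (74.0, 10.9), (73.5, 12.0), (73.0, 13.2), (72.5, 13.8), (72.0, 15.3), (71.5, 15.8), (71.0, 17.4)] [-1.8 -0.5 19.6] 0.01529530618354932
34.425
```

The ball bump, the near-zero stretch and the spring rise have all been felt. Now a hold test: I'll ease up and see whether the load goes negative within 1–2 mm.

Run:
```python
from h import *
m=np.array([.5499,.0552]);z=.071;L=[]
while z<.0765:
    z+=.0005;env.servo_line([*m,z],v=.02);env.wait(.03)
    f=env.current_wrist_force()[2];L.append((round(z*1e3,1),round(float(f),1)))
    if f<-7: break
print(L,env.current_width(),env.current_clock(),np.array(env.current_ee_pos()).round(4))
```

```text
[(71.5, 18.5), (72.0, 18.4), (72.5, 16.4), (73.0, 15.6), (73.5, 14.1), (74.0, 13.2), (74.5, 11.3), (75.0, 8.3), (75.5, 3.0), (76.0, -5.0), (76.5, -14.2)] 0.015250310489604424 37.5417 [0.5496 0.0552 0.0761]
```

The load drops sharply to -14 N within 1.5 mm of lifting, so the balls hold the tube. I'll unload, release and verify.

Run:
```python
from h import *
m=np.array([.5499,.0552])
env.servo_line([*m,.0757],v=.02);env.wait(.1);print('f',np.array(env.current_wrist_force()).round(1))
env.grip(.094);env.wait(.2)
env.servo_line([*m,.22],v=.15)
env.move_ptp([.52,-.02,.26],ori(6));env.wait(.2)
w=cap('wrist');a=cap('scene');print(env.current_clock())
def tip(c,X,r):
    u,v=proj(c,X).round().astype(int);g=cv2.cvtColor(c['image'],cv2.COLOR_RGB2HSV)
    A=cv2.resize(c['image'][v-r:v+r,u-r:u+r,::-1],(400,400),interpolation=cv2.INTER_CUBIC);print(u-r,v-r,400/2/r);return A
A=tip(w,[.5498,.0556,.165],25);B=tip(a,[.5498,.0556,.14],40)
cv2.imwrite('pics/held.png',np.hstack([A,B]))
for z in(.155,.16,.165,.17):print(z,proj(w,[.5498,.0556,z]).round(1),proj(a,[.5498,.0556,z]).round(1))
```

```text
f [ 1.2 -0.2 -3.6]
41.2167
265 82 8.0
263 144 5.0
0.155 [288.3 106.5] [303.7 178. ]
0.16 [289.1 106.5] [303.9 175.9]
0.165 [289.8 106.5] [304.2 173.9]
0.17 [290.6 106.5] [304.4 171.8]
```

View pics/held.png

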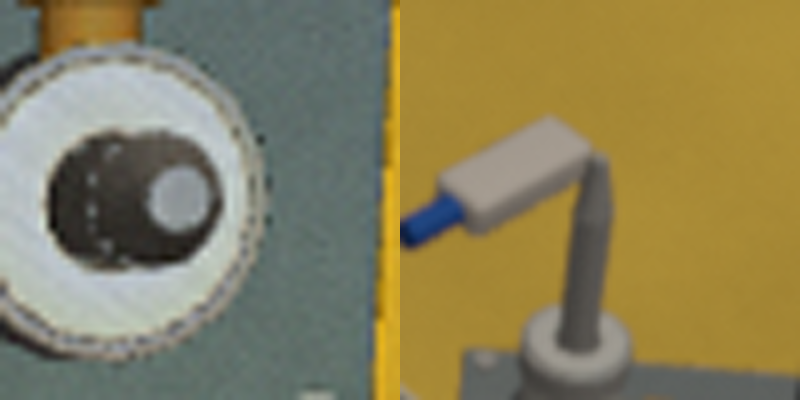

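The wrist view (tip at (287,107)) and the scene view (tip at (303,175)) show the tube upright in the coupling. The tip is at z of about 0.160, which puts the foot about 45 mm below the mouth, and the pull test held. Now the lever.

```bash
cat >> h.py <<'E'
def ball():
    r=[]
    for n,s in(('scene',1),('top',1)):
        c=cap(n);im=c['image'];g=(im.max(2)<45).astype(np.uint8);g=cv2.morphologyEx(g,cv2.MORPH_OPEN,np.ones((3,3)))
        N,L,S,C=cv2.connectedComponentsWithStats(g);e=proj(c,[.538,.175,.108])
        j=min(range(1,N),key=lambda j:np.hypot(*(C[j]-e)) if 20<S[j][4]<300 else 1e9);print(n,S[j].tolist());r.append((c,*C[j]))
    x,d=tri(*r);print('ball',x.round(4),np.round(d,4));return x
E
python3 - <<'E'
from h import *
ball()
th=np.radians(5.6);ex=np.array([np.cos(th),np.sin(th),0]);H=np.array([.5381,.1750,0])
P=lambda s,z:H+s*ex+[0,0,z]
R=ori(6)
env.grip(.0,20)
env.move_ptp(P(-.09,.22),R)
h=env.servo_line(P(-.09,.072),v=.12,max_force=8);print('down hit',h)
if not h:
    env.wait(.2);h=env.servo_line(P(.045,.072),v=.05,max_force=8)
    p=np.array(env.current_ee_pos());print('hit',h,'s',(p-H)@ex,np.array(env.current_wrist_force()).round(1))
    env.servo_line(P((p-H)@ex-.04,.072),v=.1);env.servo_line(P((p-H)@ex-.04,.22),v=.2)
    env.move_ptp([.45,.0,.28],R);env.wait(.2)
    ball()
print(env.current_clock())
E
```

```text
scene [356, 187, 11, 11, 94]Traceback (most recent call last):
  File "<stdin>", line 2, in <module>
  File "h.py", line 34, in ball
    j=min(range(1,N),key=lambda j:np.hypot(*(C[j]-e)) if 20<S[j][4]<300 else 1e9);print(n,S[j].tolist());r.append((c,*C[j]))
ValueError: min() iterable argument is empty
```

```bash
cat >> h.py <<'E'
def ball():
    th=np.radians(5.6);ex=np.array([np.cos(th),np.sin(th),0]);ey=np.array([-np.sin(th),np.cos(th),0]);H=np.array([.5381,.1750,.034])
    c=cap('scene');g=(c['image'].max(2)<45).astype(np.uint8)
    N,L,S,C=cv2.connectedComponentsWithStats(g);e=proj(c,[.538,.175,.108])
    l=[j for j in range(1,N) if 50<S[j][4]<200 and np.hypot(*(C[j]-e))<35]
    for j in l:
        o,d=ray(c,*C[j]);X=o+d*(ey@(H-o))/(ey@d);print('ball',S[j].tolist(),X.round(4),'angle',np.degrees(np.arctan2((X-H)@ex,X[2]-.034)).round(1))
E
python3 - <<'E'
from h import *
ball()
th=np.radians(5.6);ex=np.array([np.cos(th),np.sin(th),0]);H=np.array([.5381,.1750,0])
P=lambda s,z:H+s*ex+[0,0,z]
R=ori(6)
env.grip(.0,20)
env.move_ptp(P(-.09,.22),R)
h=env.servo_line(P(-.09,.072),v=.12,max_force=8);print('down hit',h)
if not h:
    env.wait(.2);h=env.servo_line(P(.045,.072),v=.05,max_force=8)
    p=np.array(env.current_ee_pos());print('hit',h,'s',(p-H)@ex,np.array(env.current_wrist_force()).round(1))
    env.servo_line(P((p-H)@ex-.04,.072),v=.1);env.servo_line(P((p-H)@ex-.04,.22),v=.2)
    env.move_ptp([.45,.0,.28],R);env.wait(.2)
    ball()
print(env.current_clock())
E
```

```text
ball [356, 187, 11, 11, 93] [0.4919 0.1705 0.0931] angle -38.1
down hit False
hit True s 0.013668977508655616 [-1.6  0.6 -0.3]
ball [358, 213, 12, 12, 118] [0.5639 0.1775 0.0898] angle 24.9
49.5417
```

The ball swung over by about 60°. I'll do one slow confirming push against the end stop.

Run:
```python
from h import *
th=np.radians(5.6);ex=np.array([np.cos(th),np.sin(th),0]);H=np.array([.5381,.1750,0])
P=lambda s,z:H+s*ex+[0,0,z]
R=ori(6)
env.move_ptp(P(-.03,.2),R);h=env.servo_line(P(-.03,.072),v=.15,max_force=8);print(h)
if not h:
    env.wait(.1);h=env.servo_line(P(.03,.072),v=.03,max_force=8)
    p=np.array(env.current_ee_pos());print('hit',h,'s',(p-H)@ex,np.array(env.current_wrist_force()).round(1))
env.servo_line(P(-.03,.072),v=.1);env.servo_line(P(-.03,.22),v=.2)
env.move_ptp([.45,.0,.28],R);env.wait(.2);ball()
a=cap('scene')
n=ori(6)[:,1];g=cv2.cvtColor(a['image'],cv2.COLOR_RGB2HSV)
print([[u for u in range(290,316) if g[v,u,1]<90][-1:] for v in (172,174,176,178,182,190,200)])
print(env.current_clock())
```

```text
False
hit True s 0.013693724316179053 [-1.9 -0.4  2.2]
ball [358, 213, 12, 12, 118] [0.5639 0.1775 0.0898] angle 24.9
[[300], [301], [304], [304], [304], [304], [303]]
55.3917
```

The push stopped at the same place as before, so the lever is at its end stop. The tube is unchanged.

```bash
python3 -c "
from h import *
print(env.close_job())"
```

```text
the job is handed in; nothing more can be done
None
```

The tube is held nozzle-up in the coupling (peak push about 20 N, and it held against a 14 N pull) and the lever is over at its end stop, handed in at about 55 s; on the first transit I carried the tube too low and probably brushed the other two rack sticks, which stayed in their holes with a slight lean.

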